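# Salt shaker out of the spice rack

## Robot

A 7-joint arm with a two-finger parallel gripper is mounted at the origin on a cart in front of the work surface, level with it; the furniture and walls round the work are solid. World frame = base frame: x ahead of the robot, y to its left, z up, the work surface at z = 0. Lengths are in m, angles in rad, forces in N, time in s.
With the tool pointing down it reaches from about 0.35 to 0.9 m from the base axis. Payload 8.1 kg.
Tool frame: the origin (TCP) lies between the finger pads, 19 mm behind the fingertips; this is the grasp point; z points along the fingers, y is the line along which they close (so a half turn about z gives the same grasp; the last joint's range is limited). The gripper opens to 92 mm and grips with 3 to 60 N. Pads are 19 mm wide; open, the fingers measure 130 mm over their backs; the gripper's body (75 mm by 190 mm) begins 47 mm behind the grasp point.
Start: joints at [1.006, 0.434, 0.025, 1.573, -0.012, 1.134, -0.075], TCP at [0.278, -0.56, 0.246] pointing down, gripper open.
Joint ranges: [-2.62, 2.62], [-0.44, 2.09], [-1.27, 1.32], [0.08, 2.57], [-1.32, 4.46], [0.12, 2], [-2.74, 2.74]. Speed limits (rad/s): [2.22, 2.22, 3.01, 3.01, 3.14, 3.14, 3.14].

## Interface

Orientations are given as a rotation vector (axis times angle).
In Python, from cell import readout, cams, job gives the robot as it stands.
- The arm moves only by the tool drive_tool, never from a script. Its argument "commands" is a list of rows, each a list of 3 entries, a list of its own where there are three numbers: the turn, a rotation vector about the tool's x, y, z in rad, then the shift along the tool's x, y, z in cm, then the gripper's target within -1 to 1 (fully open at 1, half-way at 0, shut at -1). A call has 1 to 20 rows; each row is the pose to reach, as a shift and turn from the pose commanded when the call began, along the tool's axes at that moment; what a row does not reach only later rows make up. A row lasts 1/12 s, in which the tool goes at most 41.7 mm and 7.16 degrees, less where a joint would pass 70% of its speed; a pose out of reach is approached as far as the arm can. A call with a gripper value outside its range is refused whole. The fingers move at their own pace and stop on an object; "newtons" is the grip in N (left out, the last holds). Time passes only in rows, so rows that repeat a pose let the fingers close. It gives the time, the measured TCP pose, the force, the opening and the grip force at its end, in the units of the state.
- readout.observe(): the state, without advancing time (a new reading comes with each control period).
- cams.get_image(name): name is "scene" or "top" or "wrist"; returns the picture (480x640x3 uint8, blue, green, red); there is no depth.
- cams.camera_info(name): a dict with "camera_matrix" (3x3 intrinsics, pixels), "R" (3x3) and "t" (3): a world point X has camera coordinates R X + t. Camera axes: x right, y down, z forward; pixel columns grow to the right and rows downward; lengths in m; the calibration is good to about 2 mm. A picture is of the moment at which its call begins: read the wrist's pose just before it. camera_info takes no time and is no camera call; for the wrist camera it gives the pose at the moment of the call.
- job.sign_off(): hands the job in; it is judged then, once.
The state is a dict: "clock": time; "joints": joint angles; "dq": joint speeds; "joint_efforts": joint torques, N m; "position": TCP position; "ee_rot": TCP orientation; "force": force on the tool from outside, world axes, zero at the start; "ft_torque": the same for the moment, N m; "width": opening from 0.0 (shut) to 1.0 (fully open); "gripper_force": force on a finger pad.
Only numpy, scipy, OpenCV 4.12 (cv2) and the standard library are available. Lean on these libraries where they do the work, as an engineer would, in place of code of your own. Each camera call takes 0.05 s, during which the arm holds its last target. There are 200 camera calls.

## Task

Put the salt out for breakfast: lift the white salt shaker straight up inside the spice rack until its foot clears the front rail, bring it forward out of the rack, and lower it upright onto the empty end of the dark wooden board, letting go only when it stands there. Leave the two jars in the rack and the red-lidded pot on the board where they are.

Things in the scene. Friction and masses are not known exactly. Their poses are not given: they have to be found in the camera images.
- rack: fixed light-wood spice rack, 135 deep (x) x 400 wide (y) x 260 tall; own -x points out of its open front, z up, origin on the table. Shaker and 2 jars stand on its floor (top at z 30, from x -45 to 90) near x 0 (+-5), y -120, 0, 120 (+-8), in any order. Side panels 10 thick, outer faces at y +-200: 62 tall from x -45 to 4, 260 tall behind
- rack_rail (a point): middle of the top of the rack's front retaining rail: a steel rod of 8 diameter all along the rack's y, at rack x -37, its top 54 above the table, 24 above the rack's floor; axes as the rack's
- rack_upper (a point): middle of the lower front edge of the rack's upper board, at rack x 0, 240 above the table; the board runs from there to x 90, top 254; a tape roll and a matchbox on it reach up to 303. It overhangs the jars, so a tool pointing straight down has no room: lean it back 30 to 40 degrees, coming from the front and above. Axes as the rack's
- salt_shaker: loose salt shaker, white glass with grey domed metal cap, round, about 44 diameter and 90 tall (straight enough to grip up to 74, the cap above is 34 diameter), 0.07 to 0.14 kg. Origin at the centre of its underside, its z up along the shaker. Starts upright on the rack's floor (it leans up to 2 degrees at rest)
- jar_brown: loose brown glass spice jar with black lid, 44 diameter, 80 tall, in the rack; leave it. Origin at the centre of its underside
- jar_green: loose green glass spice jar with green lid, 44 diameter, 80 tall, in the rack; leave it. Origin at the centre of its underside
- board: dark wooden breakfast board, flat, fixed, 140 (its x) x 220 (its y) x 12 thick. Origin at the centre of its underside; its top is 12 above the table. The pot stands towards its +y end, the -y end is empty
- board_spot (a point): middle of the board's empty end, on its top face (50 from the board's centre towards its -y end); axes as the board's
- red_pot: loose small round pot with red lid, 58 diameter, 50 tall, standing on the board about 118 from board_spot; leave it. Origin at the centre of its underside
Mind the look-alikes: they are no part of the job. What is shaped like the salt_shaker but pink or purple is not meant. Leave any blue look-alike of the jar_brown alone.

How it is judged:
On the way, in this order (a step that is already met when the one before it is completed fails the run):
1. the shaker's foot is above the rail's top while the shaker's axis is still behind the rail (z of salt_shaker in the frame of rack above 0.055 m and x of salt_shaker in the frame of rack between -0.03 and 0.07 m and y of salt_shaker in the frame of rack between -0.19 and 0.19 m and height (world z) of salt_shaker below 0.2 m), for 0.05 s.
2. the shaker is over the board with its foot less than 15 mm above it, still held by the fingers (z of salt_shaker in the frame of board_spot below 0.015 m and x of salt_shaker in the frame of board between -0.055 and 0.055 m and y of salt_shaker in the frame of board between -0.095 and 0.02 m and contact force between the fingers and salt_shaker above 0.3 N), for 0.1 s.
At the end, for the whole second after the job is handed in: shaker upright (0.15 rad), at rest and released on the board's empty end: axis within 55 mm of the board's long centre line, at most 95 mm from its centre away from the pot or 20 mm towards it; jars and pot upright, within 30 mm of their starts (z of salt_shaker in the frame of board_spot between -0.005 and 0.005 m and x of salt_shaker in the frame of board between -0.055 and 0.055 m and y of salt_shaker in the frame of board between -0.095 and 0.02 m and angle between salt_shaker's own z axis and vertical below 0.15 rad and linear speed of salt_shaker below 0.02 m/s and contact force between the fingers and salt_shaker below 0.05 N and distance of each of jar_brown, jar_green, red_pot from where it was at the start of the episode below 0.03 m and angle between each of jar_brown, jar_green, red_pot's own z axis and vertical below 0.2 rad); the robot touches nothing.
It fails at once if a jar in the rack is shoved more than 30 mm or tipped over (distance of any of jar_brown, jar_green from where it was at the start of the episode above 0.03 m or angle between any of jar_brown, jar_green's own z axis and vertical above 0.6 rad).
It fails at once if the pot on the board is shoved more than 30 mm or tipped over (distance of red_pot from where it was at the start of the episode above 0.03 m or angle between red_pot's own z axis and vertical above 0.6 rad).
It also fails if it takes over 48 s, if anything falls off the work surface, if the arm or the gripper's body presses on something with over 40 N, if the wrist force passes 120 N, or if a joint passes its speed limit or range.

## Working session

There is one attempt and no reset: what is moved stays moved. The work goes in short steps, Python scripts to look and compute and a tool call to move; the robot and the scene stay as the last step left them, time stands still between calls to the robot, and variables do not carry over. Pictures are saved under pics/ and viewed, at most 10 in all, crops included, and the job is handed in when it is done.

Besides the shell and the picture viewer there is one more tool, called after "Request:" as name(argument=value, ...) on one line, values as JSON. drive_tool: Moves the arm, as the interface text tells. Its arguments: {"type":"object","properties":{"commands":{"type":"array"},"newtons":{"type":"number"}},"required":["commands"]}

```bash
mkdir -p pics; python3 - <<'E'
from cell import readout,cams
import cv2
s=readout.observe();print(s)
for n in("scene","top"):
    cv2.imwrite(f"pics/{n}0.png",cams.get_image(n));i=cams.camera_info(n);print(n,i)
E
```

```text
{'clock': 0.0, 'joints': array([ 1.00641418,  0.43522945,  0.02495908,  1.57409231, -0.01161959,
        1.13400395, -0.07508608]), 'dq': array([ 3.11437388e-03, -3.64526763e-04,  7.19696388e-05,  7.96958871e-04,
        1.44479858e-03,  5.86476032e-04,  1.23782994e-03]), 'joint_efforts': array([ 5.55677889e-04, -6.67837644e+01,  9.85536352e-01, -3.14457214e+01,
       -6.05699373e-02,  4.27664851e-02,  2.11254055e-04]), 'position': array([ 0.27821327, -0.55912227,  0.24474262]), 'ee_rot': array([-3.05676856e+00, -7.18512694e-01,  7.53215621e-04]), 'force': array([ 0.68385515, -0.92366058, -1.06483105]), 'ft_torque': array([0.00436417, 0.0009862 , 0.01020762]), 'gripper_force': 0.0, 'width': 1.0013813896074577}
scene {'camera_matrix': array([[512.48759994,   0.        , 324.35088701],
       [  0.        , 512.48759994, 240.66079818],
       [  0.        ,   0.        ,   1.        ]]), 'R': array([[-0.86976272, -0.49310094,  0.019086  ],
       [-0.31084807,  0.51743447, -0.79726724],
       [ 0.38325748, -0.69936617, -0.60332468]]), 't': array([0.49554815, 0.3348217 , 0.92066301])}
top {'camera_matrix': array([[530.48176583,   0.        , 322.57385232],
       [  0.        , 530.48176583, 235.89260258],
       [  0.        ,   0.        ,   1.        ]]), 'R': array([[ 0.01375909, -0.99989869,  0.00364637],
       [-0.99023106, -0.01413193, -0.13871818],
       [ 0.13875565, -0.00170212, -0.99032518]]), 't': array([-0.07134213,  0.6436236 ,  1.36670455])}
```

View pics/scene0.png

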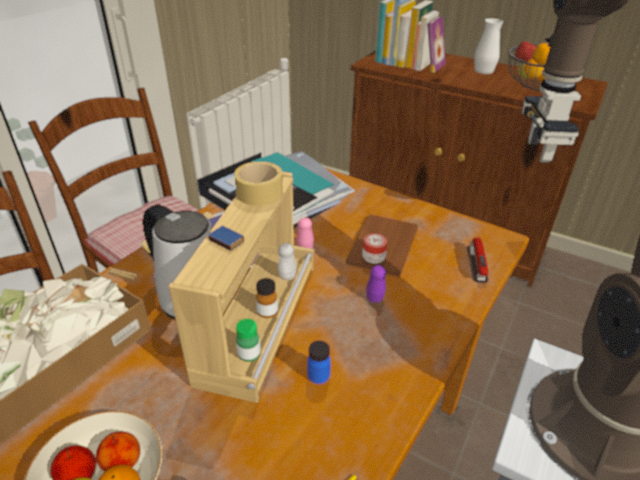

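View pics/top0.png

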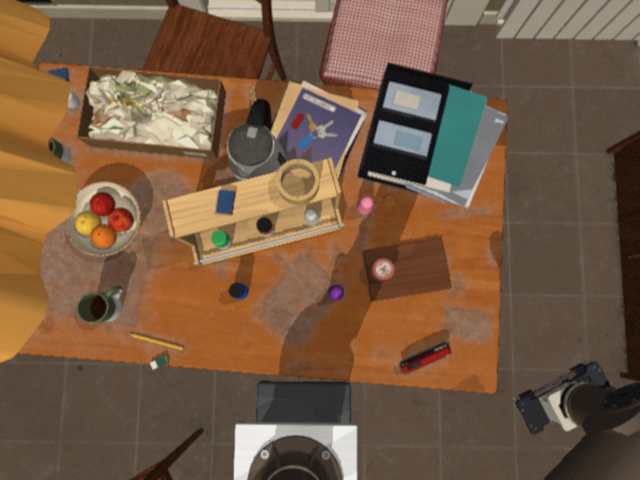

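The white shaker stands at the rack's right end, with its cap at top (311,215) and scene (287,250). The pink look-alike is at (365,205), the purple one at (336,293) and the pot at (383,269), with the board around (407,268). I'll enlarge both views.

```bash
python3 - <<'E'
import cv2
t=cv2.imread("pics/top0.png")[170:310,260:460];cv2.imwrite("pics/tc.png",cv2.resize(t,None,fx=4,fy=4,interpolation=cv2.INTER_CUBIC))
t=cv2.imread("pics/scene0.png")[200:400,180:430];cv2.imwrite("pics/sc.png",cv2.resize(t,None,fx=3,fy=3,interpolation=cv2.INTER_CUBIC))
E
```

```text
(no output)
```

View pics/tc.png

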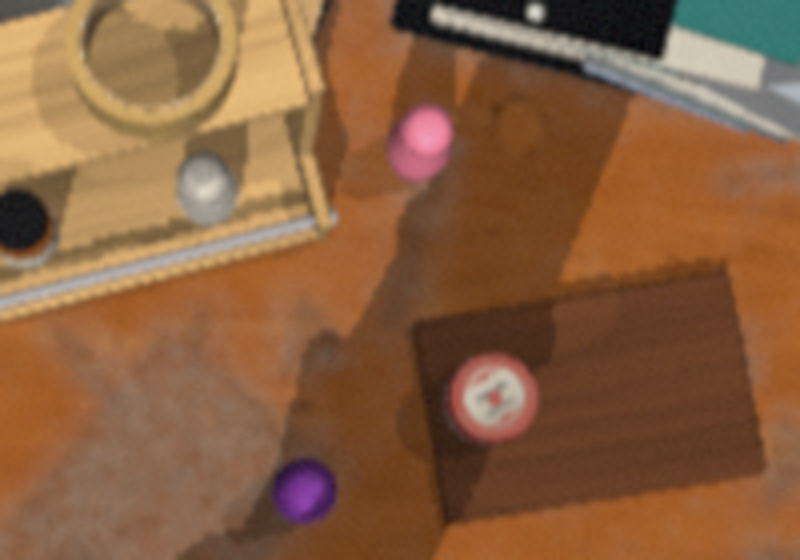

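View pics/sc.png

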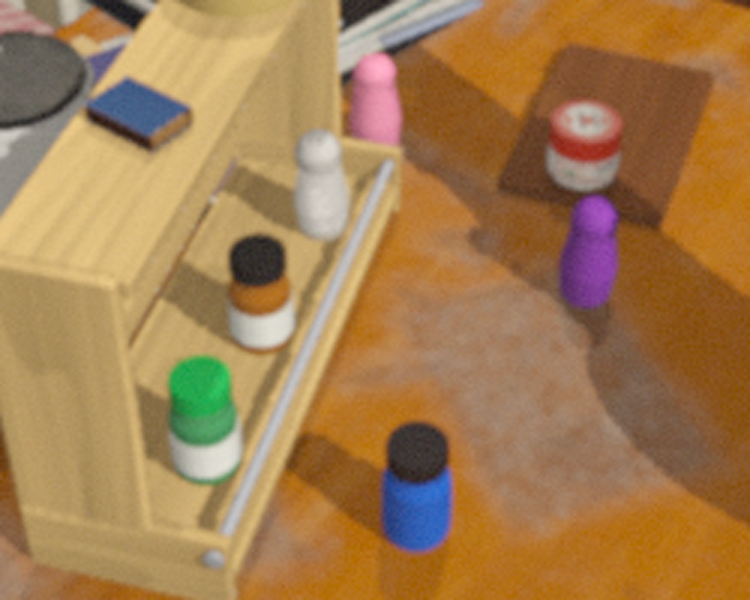

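```bash
cat >h.py <<'E'
import numpy as np
from cell import readout,cams
from scipy.spatial.transform import Rotation as Ro
def ray(n,p):
    i=cams.camera_info(n);R,t=np.array(i["R"]),np.array(i["t"])
    return -R.T@t,R.T@np.linalg.solve(i["camera_matrix"],[*p,1])
def onz(n,p,z):
    c,d=ray(n,p);return c+d*(z-c[2])/d[2]
def tri(a,b):
    (c1,d1),(c2,d2)=a,b
    s=np.linalg.lstsq(np.c_[d1,-d2],c2-c1,rcond=None)[0]
    return (c1+d1*s[0]+c2+d2*s[1])/2,np.linalg.norm(c1+d1*s[0]-c2-d2*s[1])
T=lambda x,y:((x+.5)/4-.5+260,(y+.5)/4-.5+170)
S=lambda x,y:((x+.5)/3-.5+180,(y+.5)/3-.5+200)
E
python3 - <<'E'
from h import *
np.set_printoptions(precision=4,suppress=True)
print("cap tri",tri(ray("top",T(207,175)),ray("scene",S(319,148))))
print("foot scene",onz("scene",S(323,232),.03), "body top",onz("top",T(207,187),.08))
c=np.array([onz("top",T(*p),.012) for p in[(413,325),(725,265),(765,468),(445,523)]]);print("board",c,c.mean(0),[np.linalg.norm(c[i]-c[i-1]) for i in range(4)])
cs=np.array([onz("scene",S(*p),.012) for p in[(502,187),(572,45),(712,72),(660,220)]]);print("board scene",cs)
print("rail top",onz("top",T(333,218),.054),onz("top",T(0,303),.054),onz("top",(195,262),.054))
print("rail scene",onz("scene",S(388,165),.054),onz("scene",S(228,530),.054),onz("scene",S(213,558),.05))
print("rack top right front corner",onz("top",T(318,95),.26),"pot",onz("top",T(494,397),.062),"purple",onz("top",T(308,488),.09),"pink",onz("top",T(428,130),.09),"pink",onz("scene",S(375,68),.085), onz("scene",S(596,215),.085))
print("wood front bottom corner",onz("top",T(332,232),.05))
E
```

```text
cap tri (array([ 0.692 , -0.0336,  0.1054]), np.float64(0.004101692174609643))
foot scene [ 0.6843 -0.0275  0.03  ] body top [ 0.6906 -0.0323  0.08  ]
board [[ 0.6097 -0.1723  0.012 ]
 [ 0.6538 -0.3849  0.012 ]
 [ 0.5163 -0.4094  0.012 ]
 [ 0.4766 -0.1942  0.012 ]] [ 0.5641 -0.2902  0.012 ] [np.float64(0.13487682749156732), np.float64(0.21708630848946425), np.float64(0.13970438735523796), np.float64(0.21886681569399197)]
board scene [[ 0.6004 -0.1665  0.012 ]
 [ 0.6404 -0.3838  0.012 ]
 [ 0.5123 -0.4103  0.012 ]
 [ 0.4724 -0.1947  0.012 ]]
rail top [ 0.6756 -0.1157  0.054 ] [0.6157 0.1033 0.054 ] [0.5694 0.2714 0.054 ]
rail scene [ 0.6684 -0.0983  0.054 ] [0.5701 0.2539 0.054 ] [0.5679 0.2728 0.05  ]
rack top right front corner [ 0.7128 -0.0983  0.26  ] pot [ 0.5576 -0.2213  0.062 ] purple [ 0.4959 -0.0999  0.09  ] pink [ 0.7285 -0.1755  0.09  ] pink [ 0.7233 -0.169   0.085 ] [ 0.4885 -0.0929  0.085 ]
wood front bottom corner [ 0.6668 -0.1153  0.05  ]
```

```bash
cat >>h.py <<'E'
YAW=.268
def Rt(lean=np.radians(40),yaw=YAW,sgn=1):
    xr=np.array([np.cos(yaw),np.sin(yaw),0]);yr=np.array([-np.sin(yaw),np.cos(yaw),0])
    z=np.sin(lean)*xr-np.cos(lean)*np.array([0,0,1]);y=sgn*yr
    return np.c_[np.cross(y,z),y,z]
def rel(p,R=None):
    s=readout.observe();R0=Ro.from_rotvec(s["ee_rot"]).as_matrix()
    print("shift cm",np.round(R0.T@(np.array(p)-s["position"])*100,2))
    if R is not None: print("turn",np.round(Ro.from_matrix(R0.T@R).as_rotvec(),4))
E
python3 - <<'E'
from h import *
s=readout.observe();print(np.round(Ro.from_rotvec(s["ee_rot"]).as_matrix(),3))
for g in(1,-1):
    R=Rt(sgn=g);p=np.array([.69,-.033,.084])-R[:,2]*.15;print(g,p);rel(p,R)
E
```

```text
[[ 0.895  0.445 -0.001]
 [ 0.445 -0.895  0.001]
 [-0.    -0.001 -1.   ]]
1 [ 0.59702375 -0.05853185  0.19890667]
shift cm [ 50.85 -30.62   4.63]
turn [-1.0122 -0.1002 -2.7798]
-1 [ 0.59702375 -0.05853185  0.19890667]
shift cm [ 50.85 -30.62   4.63]
turn [-0.0689  0.6962  0.1853]
```

Request:
drive_tool(commands=[[[-0.07,0.7,0.185],[50.8,-30.6,4.6],0.4],[[-0.07,0.7,0.185],[50.8,-30.6,4.6],0.4],[[-0.07,0.7,0.185],[50.8,-30.6,4.6],0.4],[[-0.07,0.7,0.185],[50.8,-30.6,4.6],0.4],[[-0.07,0.7,0.185],[50.8,-30.6,4.6],0.4],[[-0.07,0.7,0.185],[50.8,-30.6,4.6],0.4],[[-0.07,0.7,0.185],[50.8,-30.6,4.6],0.4],[[-0.07,0.7,0.185],[50.8,-30.6,4.6],0.4],[[-0.07,0.7,0.185],[50.8,-30.6,4.6],0.4],[[-0.07,0.7,0.185],[50.8,-30.6,4.6],0.4],[[-0.07,0.7,0.185],[50.8,-30.6,4.6],0.4],[[-0.07,0.7,0.185],[50.8,-30.6,4.6],0.4],[[-0.07,0.7,0.185],[50.8,-30.6,4.6],0.4],[[-0.07,0.7,0.185],[50.8,-30.6,4.6],0.4],[[-0.07,0.7,0.185],[50.8,-30.6,4.6],0.4],[[-0.07,0.7,0.185],[50.8,-30.6,4.6],0.4],[[-0.07,0.7,0.185],[50.8,-30.6,4.6],0.4],[[-0.07,0.7,0.185],[50.8,-30.6,4.6],0.4],[[-0.07,0.7,0.185],[50.8,-30.6,4.6],0.4],[[-0.07,0.7,0.185],[50.8,-30.6,4.6],0.4]])

```text
clock: 1.77
position: [0.597, -0.0623, 0.2024]
ee_rot: [-2.845, -0.382, -1.034]
force: [-0.9, 0.1, 0.3]
width: 0.702
gripper_force: 0.0
```

```bash
python3 - <<'E'
from h import *
import cv2
s=readout.observe();print(s["clock"],s["position"],s["joints"],s["width"],s["force"])
R=Rt(sgn=-1);rel(np.array([.69,-.033,.084])-R[:,2]*.15,R)
np.save("wi.npy",cams.camera_info("wrist"),allow_pickle=True)
cv2.imwrite("pics/w1.png",cams.get_image("wrist"))
E
```

```text
1.7667 [ 0.59698457 -0.06228421  0.20235234] [ 0.64245587  0.30023318 -0.55338958  2.20967111 -1.31744756  0.11777424
  0.13530977] 0.7023992110997945 [-0.89771208  0.09144718  0.28625356]
shift cm [-0.14 -0.36  0.33]
turn [ 0.0008  0.0011 -0.0009]
```

View pics/w1.png

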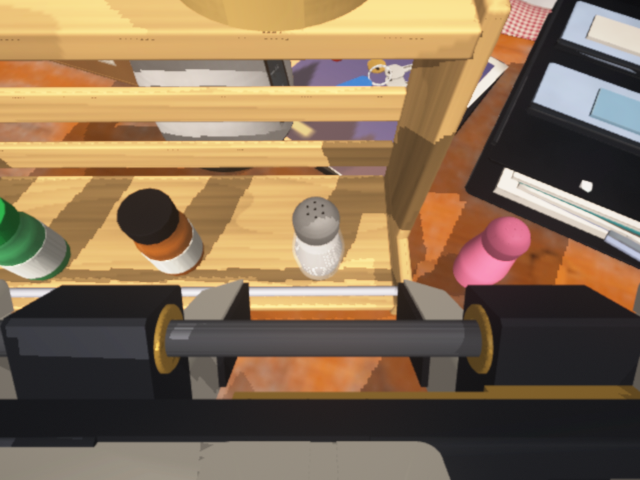

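The wrist view shows the white shaker (cap 316,212, body 318,260) to the left of the right panel, between the fingers at about (245,310) and (405,310). Joints 5 and 6 are near their limits, so I'll bring the tool upright, further back, to unwind them.

```bash
python3 - <<'E'
from h import *
rel([.55,-.08,.28],Rt(0,.05,-1))
i=np.load("wi.npy",allow_pickle=True).item()
R,t,K=map(np.array,(i["R"],i["t"],i["camera_matrix"]))
def pr(p): q=K@(R@p+t);return (q[:2]/q[2]).round(1)
for z in(.03,.115,.12):print(z,pr([.69,-.033,z]))
d=R.T@np.linalg.solve(K,[316,208,1]);c=-R.T@t;print(c+d*(.118-c[2])/d[2])
d=R.T@np.linalg.solve(K,[319,276,1]);print(c+d*(.03-c[2])/d[2],"front foot edge")
d=R.T@np.linalg.solve(K,[404,240,1]);print(c+d*(.062-c[2])/d[2],"right panel low top")
E
```

```text
shift cm [ 1.14  0.48 -9.16]
turn [-0.0756 -0.6944  0.2081]
0.03 [317.5 258.4]
0.115 [316.1 212.2]
0.12 [316.  208.7]
[ 0.69159072 -0.0325332   0.118     ]
[ 0.67430273 -0.03873609  0.03      ] front foot edge
[ 0.71212942 -0.10122425  0.062     ] right panel low top
```

Request:
drive_tool(commands=[[[-0.075,-0.694,0.208],[1.1,0.5,-9.2],0.4],[[-0.075,-0.694,0.208],[1.1,0.5,-9.2],0.4],[[-0.075,-0.694,0.208],[1.1,0.5,-9.2],0.4],[[-0.075,-0.694,0.208],[1.1,0.5,-9.2],0.4],[[-0.075,-0.694,0.208],[1.1,0.5,-9.2],0.4],[[-0.075,-0.694,0.208],[1.1,0.5,-9.2],0.4],[[-0.075,-0.694,0.208],[1.1,0.5,-9.2],0.4],[[-0.075,-0.694,0.208],[1.1,0.5,-9.2],0.4],[[-0.075,-0.694,0.208],[1.1,0.5,-9.2],0.4],[[-0.075,-0.694,0.208],[1.1,0.5,-9.2],0.4]])

```text
clock: 2.65
position: [0.5499, -0.0801, 0.2822]
ee_rot: [-3.14, -0.084, -0.018]
force: [0.1, 0.1, -1.2]
width: 0.698
gripper_force: 0.0
```

```bash
python3 - <<'E'
from h import *
s=readout.observe();print(s["position"],s["joints"].round(3))
L=np.radians
for l,b in((36,.11),(36,0)):
    R=Rt(L(l),.05,-1);p=np.array([.691,-.033,.084])-R[:,2]*b;print(p);rel(p,R)
E
```

```text
[ 0.54986604 -0.08013377  0.28221347] [-0.178  0.286  0.296  1.719 -0.093  1.139 -1.373]
[ 0.62642443 -0.03623147  0.17299187]
shift cm [ 7.75 -3.97 11.01]
turn [-0.0013  0.6168  0.0031]
[ 0.691 -0.033  0.084]
shift cm [14.12 -3.95 19.99]
turn [-0.0013  0.6168  0.0031]
```

Request:
drive_tool(commands=[[[0,0.3,0],[0,-4,0],0.4],[[0,0.617,0],[7.8,-4,11],0.4],[[0,0.617,0],[7.8,-4,11],0.4],[[0,0.617,0],[7.8,-4,11],0.4],[[0,0.617,0],[7.8,-4,11],0.4],[[0,0.617,0],[7.8,-4,11],0.4],[[0,0.617,0],[7.8,-4,11],0.4],[[0,0.617,0],[7.8,-4,11],0.4],[[0,0.617,0],[7.8,-4,11],0.4]])

```text
clock: 3.4
position: [0.6287, -0.0249, 0.1796]
ee_rot: [-2.956, -0.099, -0.9]
force: [0.8, 0.3, -0.8]
width: 0.701
gripper_force: 0.0
```

```bash
python3 - <<'E'
from h import *
s=readout.observe();print(s["position"],s["joints"].round(3),s["width"])
R=Rt(np.radians(36),.05,-1);rel([.691,-.033,.084],R)
E
```

```text
[ 0.62869216 -0.02493706  0.17963178] [-0.184  0.3    0.213  2.177 -1.028  0.152 -0.52 ] 0.7008887210815845
shift cm [-0.21  1.56 11.33]
turn [-0.0392  0.0365  0.0045]
```

```bash
python3 - <<'E'
from h import *
L=np.radians
rel([.53,-.08,.28],Rt(0,-.5,-1));rel([.56,-.08,.24],Rt(L(44),-.5,-1))
E
```

```text
shift cm [ -2.83   4.44 -14.17]
turn [-0.1983 -0.567   0.5502]
shift cm [-2.58  4.79 -9.19]
turn [-0.3852  0.1793  0.4304]
```

Request:
drive_tool(commands=[[[-0.2,-0.57,0.55],[-2.8,4.4,-14.2],0.4],[[-0.2,-0.57,0.55],[-2.8,4.4,-14.2],0.4],[[-0.2,-0.57,0.55],[-2.8,4.4,-14.2],0.4],[[-0.2,-0.57,0.55],[-2.8,4.4,-14.2],0.4],[[-0.2,-0.57,0.55],[-2.8,4.4,-14.2],0.4],[[-0.2,-0.57,0.55],[-2.8,4.4,-14.2],0.4],[[-0.2,-0.57,0.55],[-2.8,4.4,-14.2],0.4],[[-0.2,-0.57,0.55],[-2.8,4.4,-14.2],0.4],[[-0.385,0.18,0.43],[-2.6,4.8,-9.2],0.4],[[-0.385,0.18,0.43],[-2.6,4.8,-9.2],0.4],[[-0.385,0.18,0.43],[-2.6,4.8,-9.2],0.4],[[-0.385,0.18,0.43],[-2.6,4.8,-9.2],0.4],[[-0.385,0.18,0.43],[-2.6,4.8,-9.2],0.4],[[-0.385,0.18,0.43],[-2.6,4.8,-9.2],0.4],[[-0.385,0.18,0.43],[-2.6,4.8,-9.2],0.4],[[-0.385,0.18,0.43],[-2.6,4.8,-9.2],0.4]])

```text
clock: 4.73
position: [0.568, -0.0889, 0.2428]
ee_rot: [2.69, -0.696, 0.975]
force: [-0.4, -1.2, 1.8]
width: 0.698
gripper_force: 0.0
```

```bash
python3 - <<'E'
from h import *
L=np.radians
s=readout.observe();print(s["position"],s["joints"].round(3),s["width"])
rel([.56,-.08,.24],Rt(L(44),-.5,-1))
for l in(40,44):
  R=Rt(L(l),.05,-1);rel(np.array([.691,-.033,.084])-R[:,2]*.11,R)
E
```

```text
[ 0.56798558 -0.0888664   0.24282422] [-1.261  0.301  1.315  2.308  0.48   0.169 -2.576] 0.6983024512907204
shift cm [-1.04 -0.38 -0.52]
turn [0.0273 0.0663 0.0045]
shift cm [-3.19 -7.31  6.85]
turn [ 0.3812  0.003  -0.4175]
shift cm [-3.89 -7.01  6.93]
turn [ 0.3957  0.071  -0.404 ]
```

```bash
python3 - <<'E'
from h import *
rel([.53,-.08,.30],Rt(0,-.05,-1));rel([.53,-.08,.30],Rt(0,-.05+1.5,-1))
E
```

```text
shift cm [ 0.82  1.23 -6.76]
turn [ 0.1849 -0.6834 -0.4374]
shift cm [ 0.82  1.23 -6.76]
turn [ 0.6987 -0.4347 -1.8639]
```

Request:
drive_tool(commands=[[[0.185,-0.683,-0.437],[0.8,1.2,-6.8],0.4],[[0.185,-0.683,-0.437],[0.8,1.2,-6.8],0.4],[[0.185,-0.683,-0.437],[0.8,1.2,-6.8],0.4],[[0.185,-0.683,-0.437],[0.8,1.2,-6.8],0.4],[[0.185,-0.683,-0.437],[0.8,1.2,-6.8],0.4],[[0.185,-0.683,-0.437],[0.8,1.2,-6.8],0.4],[[0.185,-0.683,-0.437],[0.8,1.2,-6.8],0.4],[[0.185,-0.683,-0.437],[0.8,1.2,-6.8],0.4],[[0.185,-0.683,-0.437],[0.8,1.2,-6.8],0.4],[[0.185,-0.683,-0.437],[0.8,1.2,-6.8],0.4]])

```text
clock: 5.57
position: [0.5307, -0.0787, 0.3008]
ee_rot: [3.084, -0.197, 0.153]
force: [0.2, -0.3, 0.7]
width: 0.699
gripper_force: 0.0
```

```bash
python3 - <<'E'
from h import *
s=readout.observe();print(s["position"],s["joints"].round(3),s["ee_rot"])
E
```

```text
[ 0.53070299 -0.0787312   0.30079393] [-0.836  0.273  1.088  1.844 -0.239  1.072 -1.37 ] [ 3.08355437 -0.19659903  0.1529851 ]
```

Request:
drive_tool(commands=[[[0,0,-1.5],[0,0,0],0.4],[[0,0,-1.5],[0,0,0],0.4],[[0,0,-1.5],[0,0,0],0.4],[[0,0,-1.5],[0,0,0],0.4],[[0,0,-1.5],[0,0,0],0.4],[[0,0,-1.5],[0,0,0],0.4],[[0,0,-1.5],[0,0,0],0.4],[[0,0,-1.5],[0,0,0],0.4],[[0,0,-1.5],[0,0,0],0.4],[[0,0,-2.8],[0,0,0],0.4],[[0,0,-2.8],[0,0,0],0.4],[[0,0,-2.8],[0,0,0],0.4],[[0,0,-2.8],[0,0,0],0.4],[[0,0,-2.8],[0,0,0],0.4],[[0,0,-2.8],[0,0,0],0.4],[[0,0,-2.8],[0,0,0],0.4],[[0,0,-2.8],[0,0,0],0.4],[[0,0,-2.8],[0,0,0],0.4],[[0,0,-2.8],[0,0,0],0.4],[[0,0,-2.8],[0,0,0],0.4]])

```text
clock: 7.23
position: [0.5301, -0.0803, 0.3012]
ee_rot: [1.134, 2.809, -0.026]
force: [-0.2, -0.4, 0.3]
width: 0.705
gripper_force: 0.0
```

```bash
python3 - <<'E'
from h import *
L=np.radians
s=readout.observe();print(s["position"],s["joints"].round(3),s["ee_rot"])
rel([.53,-.08,.30],Rt(0,-.05,1))
rel([.56,-.06,.26],Rt(L(25),-.1,1))
rel([.58,-.04,.22],Rt(L(38),.05,1))
E
```

```text
[ 0.53008516 -0.08026275  0.30118867] [-0.463  0.188  0.573  1.826 -0.062  1.054  0.928] [ 1.13402828  2.8085662  -0.02588949]
shift cm [0.04 0.01 0.12]
turn [-0.0146  0.1155 -0.7167]
shift cm [-0.28  3.42  4.27]
turn [-0.1562 -0.3046 -0.6507]
shift cm [0.12 6.15 8.32]
turn [-0.2884 -0.5104 -0.774 ]
```

Request:
drive_tool(commands=[[[-0.156,-0.305,-0.65],[-0.3,3.4,4.3],0.4],[[-0.156,-0.305,-0.65],[-0.3,3.4,4.3],0.4],[[-0.156,-0.305,-0.65],[-0.3,3.4,4.3],0.4],[[-0.156,-0.305,-0.65],[-0.3,3.4,4.3],0.4],[[-0.156,-0.305,-0.65],[-0.3,3.4,4.3],0.4],[[-0.156,-0.305,-0.65],[-0.3,3.4,4.3],0.4],[[-0.156,-0.305,-0.65],[-0.3,3.4,4.3],0.4],[[-0.156,-0.305,-0.65],[-0.3,3.4,4.3],0.4]])

```text
clock: 7.9
position: [0.5597, -0.0606, 0.2598]
ee_rot: [0.15, 2.702, -0.031]
force: [-0.2, -0.3, 0.3]
width: 0.701
gripper_force: 0.0
```

```bash
python3 - <<'E'
from h import *
L=np.radians
s=readout.observe();print(s["position"],s["joints"].round(3),s["ee_rot"])
rel([.56,-.06,.26],Rt(L(40),-.2,1))
rel([.60,-.06,.21],Rt(L(40),-.1,1))
E
```

```text
[ 0.55971419 -0.06058292  0.25978006] [-0.419  0.099  0.44   2.104 -0.003  0.514  1.472] [ 0.14970731  2.7020214  -0.03057799]
shift cm [-0.03  0.06 -0.01]
turn [ 0.0499 -0.2622  0.0749]
shift cm [-1.52  0.49  6.2 ]
turn [-0.004  -0.2623 -0.0097]
```

Request:
drive_tool(commands=[[[0.08,-0.26,0.1],[0,0,0],0.4],[[0.08,-0.26,0.1],[0,0,0],0.4],[[0.08,-0.26,0.1],[0,0,0],0.4],[[0.08,-0.26,0.1],[0,0,0],0.4],[[0.08,-0.26,0.1],[0,0,0],0.4]])

```text
clock: 8.32
position: [0.5613, -0.0706, 0.2606]
ee_rot: [0.278, 2.478, -0.146]
force: [0.8, -1.1, -0.5]
width: 0.7
gripper_force: 0.0
```

```bash
python3 - <<'E'
from h import *
L=np.radians
s=readout.observe();print(s["position"],s["joints"].round(3),s["ee_rot"])
rel([.60,-.05,.21],Rt(L(40),-.1,1))
R=Rt(L(40),.05,1);rel(np.array([.691,-.033,.084])-R[:,2]*.11,R)
E
```

```text
[ 0.56129384 -0.07056586  0.2606092 ] [-0.637  0.043  0.548  2.28   0.793  0.292  0.546] [ 0.27750877  2.47753576 -0.14636365]
shift cm [0.4  3.09 5.92]
turn [-0.1146 -0.0471 -0.0824]
shift cm [ 1.57  5.04 10.19]
turn [-0.2082 -0.0497 -0.1995]
```

Request:
drive_tool(commands=[[[-0.1,-0.03,-0.1],[0.4,1.5,2.5],0.4],[[-0.1,-0.03,-0.1],[0.4,3,6],0.4],[[-0.208,-0.05,-0.2],[1.6,5,10.2],0.4],[[-0.208,-0.05,-0.2],[1.6,5,10.2],0.4],[[-0.208,-0.05,-0.2],[1.6,5,10.2],0.4],[[-0.208,-0.05,-0.2],[1.6,5,10.2],0.4],[[-0.208,-0.05,-0.2],[1.6,5,10.2],0.4]])

```text
clock: 8.9
position: [0.6056, -0.0604, 0.1954]
ee_rot: [0.006, 2.458, -0.084]
force: [1.0, -1.0, 0.3]
width: 0.7
gripper_force: 0.0
```

```bash
python3 - <<'E'
from h import *
L=np.radians
s=readout.observe();print(s["position"],s["joints"].round(3),s["ee_rot"])
for b in(.11,0):
  R=Rt(L(40),.05,1);rel(np.array([.691,-.033,.084])-R[:,2]*b,R)
E
```

```text
[ 0.60555232 -0.06038929  0.19536907] [ 0.195  0.255 -0.273  2.259  1.859  0.166 -0.286] [ 0.00643054  2.45823014 -0.08440854]
shift cm [0.52 2.58 2.88]
turn [-0.0943 -0.0173 -0.0211]
shift cm [ 0.34  3.62 13.83]
turn [-0.0943 -0.0173 -0.0211]
```

Request:
drive_tool(commands=[[[-0.09,-0.02,-0.02],[0.5,2.6,2.9],0.4],[[-0.09,-0.02,-0.02],[0.5,2.6,2.9],0.4],[[-0.09,-0.02,-0.02],[0.5,2.6,2.9],0.4],[[-0.09,-0.02,-0.02],[0.5,2.6,2.9],0.4],[[-0.09,-0.02,-0.02],[0.5,2.6,2.9],0.4],[[-0.09,-0.02,-0.02],[0.5,2.6,2.9],0.4]])

```text
clock: 9.4
position: [0.6191, -0.0363, 0.1681]
ee_rot: [-0.06, 2.442, 0.015]
force: [1.3, -0.1, 0.9]
width: 0.699
gripper_force: 0.0
```

```bash
python3 - <<'E'
from h import *
L=np.radians
s=readout.observe();print(s["position"],s["joints"].round(3),s["ee_rot"])
for b in(.11,.004):
  R=Rt(L(40),.05,1);rel(np.array([.691,-.033,.084])-R[:,2]*b,R)
E
```

```text
[ 0.61911084 -0.03632403  0.16807212] [ 0.43   0.365 -0.546  2.251  2.235  0.218 -0.581] [-0.06011472  2.44233267  0.01538414]
shift cm [-0.11 -0.03  0.07]
turn [-0.0052  0.0004  0.0011]
shift cm [-0.1   0.03 10.67]
turn [-0.0052  0.0004  0.0011]
```

Request:
drive_tool(commands=[[[0,0,0],[-0.1,0,2],0.4],[[0,0,0],[-0.1,0,4],0.4],[[0,0,0],[-0.1,0,6],0.4],[[0,0,0],[-0.1,0,7.5],0.4],[[0,0,0],[-0.1,0,9],0.4],[[0,0,0],[-0.1,0,10],0.4],[[0,0,0],[-0.1,0,10.6],0.4],[[0,0,0],[-0.1,0,10.6],0.4],[[0,0,0],[-0.1,0,10.6],0.4]])

```text
clock: 10.15
position: [0.687, -0.0322, 0.0873]
ee_rot: [-0.064, 2.443, 0.016]
force: [-0.2, -0.2, -0.0]
width: 0.703
gripper_force: 0.0
```

```bash
python3 - <<'E'
from h import *
import cv2
L=np.radians
s=readout.observe();print(s["position"],s["joints"].round(3),s["ee_rot"])
R=Rt(L(40),.05,1);rel(np.array([.691,-.033,.084])-R[:,2]*.004,R)
a=cams.get_image("scene")[200:340,220:420];b=cams.get_image("wrist")
cv2.imwrite("pics/g1.png",np.vstack([cv2.resize(a,(428,300)),cv2.resize(b,(428,300),interpolation=cv2.INTER_AREA)]))
E
```

```text
[ 0.68697253 -0.03215725  0.08730928] [ 0.419  0.622 -0.589  2.148  2.341  0.383 -0.608] [-0.0644334   2.44318002  0.01630173]
shift cm [-0.09 -0.1   0.11]
turn [-0.0034 -0.0005  0.004 ]
```

View pics/g1.png

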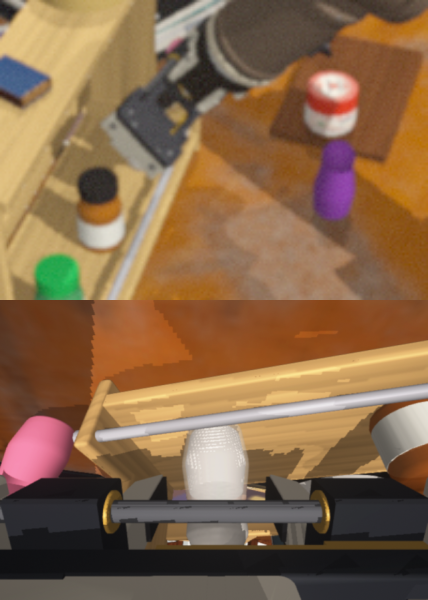

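The wrist view (lower half) shows the shaker at x≈216, centred between the fingers at 165 and 270. No contact so far, so I'll close.

Request:
drive_tool(commands=[[[0,0,0],[0,0,0],-0.3],[[0,0,0],[0,0,0],-0.3],[[0,0,0],[0,0,0],-0.3],[[0,0,0],[0,0,0],-0.3],[[0,0,0],[0,0,0],-0.3],[[0,0,0],[0,0,0],-0.3],[[0,0,0],[0,0,0],-0.3],[[0,0,0],[0,0,0],-0.3]], newtons=18)

```text
clock: 10.92
position: [0.6871, -0.0326, 0.0872]
ee_rot: [-0.064, 2.443, 0.016]
force: [1.0, -0.1, 1.5]
width: 0.409
gripper_force: 17.7
```

```bash
python3 - <<'E'
from h import *
p=np.array(readout.observe()["position"]);print(readout.observe()["force"])
xr=np.array([np.cos(YAW),np.sin(YAW),0])
for q in(p+[0,0,.045],p+[0,0,.045]-.06*xr,p+[0,0,.07]-.13*xr):rel(q)
E
```

```text
[ 1.02110338 -0.06445748  1.5062906 ]
shift cm [-2.89 -0.02 -3.45]
shift cm [ 1.6  -1.32 -7.21]
shift cm [  5.24  -2.84 -13.51]
```

Request:
drive_tool(commands=[[[0,0,0],[-0.3,0,-0.4],-0.3],[[0,0,0],[-0.8,0,-1],-0.3],[[0,0,0],[-1.4,0,-1.7],-0.3],[[0,0,0],[-2,0,-2.4],-0.3],[[0,0,0],[-2.6,0,-3.1],-0.3],[[0,0,0],[-2.9,0,-3.45],-0.3],[[0,0,0],[-2.9,0,-3.45],-0.3],[[0,0,0],[-2.9,0,-3.45],-0.3]])

```text
clock: 11.58
position: [0.6871, -0.0322, 0.1326]
ee_rot: [-0.064, 2.443, 0.016]
force: [0.1, -0.2, -1.4]
width: 0.411
gripper_force: 17.5
```

```bash
python3 - <<'E'
from h import *
import cv2
s=readout.observe();p=np.array(s["position"]);print(s["joints"].round(3),s["gripper_force"])
xr=np.array([np.cos(YAW),np.sin(YAW),0])
for q in(p-.03*xr,p-.07*xr+[0,0,.005],p-.13*xr+[0,0,.04]):rel(q)
a=cams.get_image("scene")[200:340,220:420];b=cams.get_image("wrist")
cv2.imwrite("pics/g2.png",np.vstack([cv2.resize(a,(428,300)),cv2.resize(b,(428,300),interpolation=cv2.INTER_AREA)]))
E
```

```text
[ 0.358  0.509 -0.496  2.129  2.226  0.258 -0.54 ] 17.515408413928526
shift cm [ 2.25 -0.65 -1.88]
shift cm [ 4.92 -1.51 -4.77]
shift cm [  7.16  -2.82 -11.21]
```

View pics/g2.png

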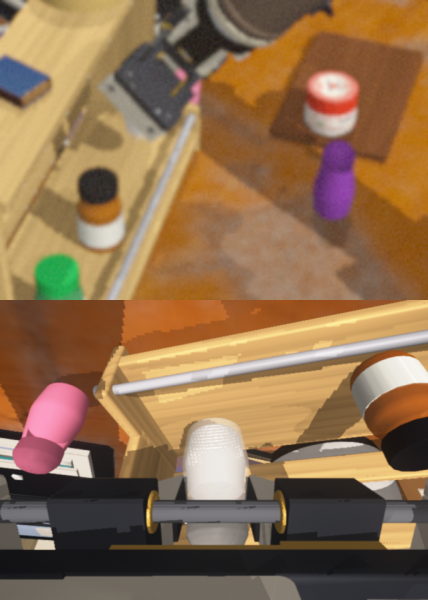

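The shaker is held upright and lifted 45 mm (wrist view x≈216, unchanged in the grip), and the jars haven't moved. Next I'll bring it forward.

Request:
drive_tool(commands=[[[0,0,0],[0.7,-0.2,-0.6],-0.3],[[0,0,0],[1.5,-0.4,-1.2],-0.3],[[0,0,0],[2.25,-0.65,-1.9],-0.3],[[0,0,0],[3.1,-0.95,-2.9],-0.3],[[0,0,0],[4,-1.2,-3.8],-0.3],[[0,0,0],[4.9,-1.5,-4.8],-0.3],[[0,0,0],[5.3,-1.7,-5.5],-0.3],[[0,0,0],[5.3,-1.7,-5.5],-0.3]])

```text
clock: 12.35
position: [0.61, -0.054, 0.1397]
ee_rot: [-0.063, 2.445, 0.016]
force: [0.4, 1.1, -1.6]
width: 0.41
gripper_force: 17.5
```

```bash
python3 - <<'E'
from h import *
s=readout.observe();print(s["position"],s["joints"].round(3),s["gripper_force"])
L=np.radians(40)
rel([.61,-.12,.17],Rt(L,-.1,1));rel([.60,-.2,.18],Rt(L,-.25,1));rel([.57,-.345,.16],Rt(L,-.48,1))
E
```

```text
[ 0.60996789 -0.05404706  0.13971784] [ 0.554  0.442 -0.654  2.281  2.36   0.296 -0.64 ] 17.515531673088844
shift cm [-1.67 -6.6  -2.51]
turn [ 0.0922 -0.0021  0.1178]
shift cm [ -1.22 -14.55  -4.14]
turn [ 0.1885 -0.0017  0.2328]
shift cm [  2.96 -28.87  -4.93]
turn [ 0.3362 -0.0011  0.4092]
```

Request:
drive_tool(commands=[[[0,0,0],[-0.8,-0.3,-1],-0.3],[[0.04,0,0.05],[-1.3,-2.5,-1.8],-0.3],[[0.09,0,0.115],[-1.65,-5,-2.5],-0.3],[[0.12,0,0.15],[-1.6,-8,-3.1],-0.3],[[0.15,0,0.19],[-1.4,-11,-3.6],-0.3],[[0.19,0,0.233],[-1.2,-14.5,-4.1],-0.3],[[0.21,0,0.26],[-0.6,-16.5,-4.3],-0.3],[[0.24,0,0.29],[0.2,-19,-4.5],-0.3],[[0.27,0,0.33],[1.1,-22,-4.7],-0.3],[[0.3,0,0.37],[2,-25,-4.8],-0.3],[[0.32,0,0.39],[2.6,-27,-4.9],-0.3],[[0.336,0,0.41],[3,-28.9,-4.9],-0.3],[[0.336,0,0.41],[3,-28.9,-4.9],-0.3],[[0.336,0,0.41],[3,-28.9,-4.9],-0.3],[[0.336,0,0.41],[3,-28.9,-4.9],-0.3]])

```text
clock: 13.6
position: [0.5729, -0.3432, 0.1599]
ee_rot: [0.581, 2.385, -0.209]
force: [0.5, -0.7, -2.1]
width: 0.414
gripper_force: 17.5
```

```bash
python3 - <<'E'
from h import *
import cv2
s=readout.observe();print(s["position"],s["joints"].round(3),s["gripper_force"])
L=np.radians(40)
R=Rt(L,-.48,1)
for z in(.16,.1,.076,.07):rel([.568,-.343,z],R)
a=cams.get_image("scene")[150:330,280:520];b=cams.get_image("wrist")
cv2.imwrite("pics/g3.png",np.vstack([cv2.resize(a,(400,300)),cv2.resize(b,(400,300),interpolation=cv2.INTER_AREA)]))
E
```

```text
[ 0.57289025 -0.34315453  0.15987865] [ 0.744  0.411 -0.366  2.165  2.212  0.193 -0.614] 17.516587378377153
shift cm [ 0.33 -0.21 -0.29]
turn [0.0033 0.     0.0006]
shift cm [ 4.19 -0.22  4.3 ]
turn [0.0033 0.     0.0006]
shift cm [ 5.73 -0.23  6.14]
turn [0.0033 0.     0.0006]
shift cm [ 6.12 -0.23  6.6 ]
turn [0.0033 0.     0.0006]
```

View pics/g3.png

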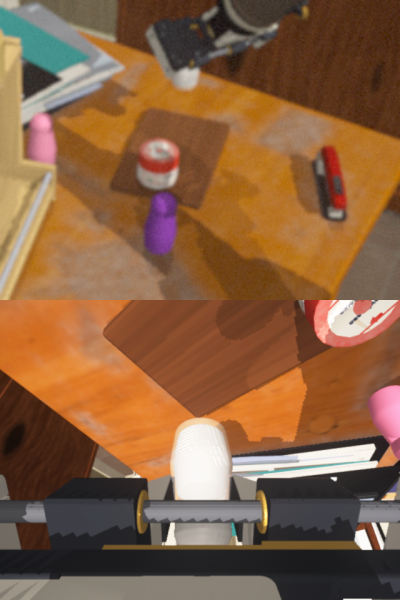

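The shaker is still held upright above the empty end, and the pot, seen at (340,320) in the wrist view, is well clear. Lowering now.

Request:
drive_tool(commands=[[[0,0,0],[1.2,-0.2,0.8],-0.3],[[0,0,0],[2.2,-0.2,2],-0.3],[[0,0,0],[3.2,-0.2,3.2],-0.3],[[0,0,0],[4.2,-0.2,4.3],-0.3],[[0,0,0],[5,-0.2,5.2],-0.3],[[0,0,0],[5.5,-0.2,5.8],-0.3],[[0,0,0],[5.8,-0.2,6.2],-0.3],[[0,0,0],[5.9,-0.2,6.35],-0.3],[[0,0,0],[6,-0.2,6.45],-0.3],[[0,0,0],[6,-0.2,6.45],-0.3],[[0,0,0],[6,-0.2,6.45],-0.3]])

```text
clock: 14.62
position: [0.5678, -0.344, 0.0727]
ee_rot: [0.583, 2.383, -0.211]
force: [-0.0, 0.3, -0.7]
width: 0.411
gripper_force: 17.5
```

```bash
python3 - <<'E'
from h import *
import cv2
s=readout.observe();print(s["position"],s["joints"].round(3),s["gripper_force"],s["force"])
p=s["position"]
for d in(.001,.002,.003):rel(p-[0,0,d])
a=cams.get_image("scene")[150:330,280:520];b=cams.get_image("wrist")
cv2.imwrite("pics/g4.png",np.vstack([cv2.resize(a,(400,300)),cv2.resize(b,(400,300),interpolation=cv2.INTER_AREA)]))
E
```

```text
[ 0.5678293  -0.34400801  0.07265911] [ 0.893  0.628 -0.573  2.214  2.436  0.452 -0.754] 17.51663870858465 [-0.04181874  0.30628128 -0.68952732]
shift cm [ 0.06 -0.    0.08]
shift cm [ 0.13 -0.    0.15]
shift cm [ 0.19 -0.    0.23]
```

View pics/g4.png

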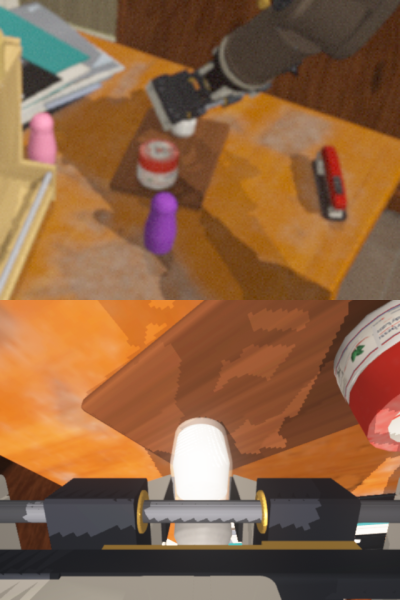

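The shaker is over the board's empty end, about 3 mm above it, and the pot is clear. I'll ease it down.

Request:
drive_tool(commands=[[[0,0,0],[0.06,0,0.08],-0.3],[[0,0,0],[0.13,0,0.15],-0.3],[[0,0,0],[0.19,0,0.23],-0.3],[[0,0,0],[0.19,0,0.23],-0.3],[[0,0,0],[0.19,0,0.23],-0.3]])

```text
clock: 15.13
position: [0.5677, -0.3441, 0.0692]
ee_rot: [0.583, 2.384, -0.211]
force: [0.1, -0.6, 1.1]
width: 0.409
gripper_force: 17.7
```

Request:
drive_tool(commands=[[[0,0,0],[0.06,0,0.08],-0.3],[[0,0,0],[0.06,0,0.08],-0.3],[[0,0,0],[0.06,0,0.08],-0.3]])

```text
clock: 15.38
position: [0.5684, -0.3444, 0.0691]
ee_rot: [0.583, 2.382, -0.212]
force: [-1.0, 1.5, 6.7]
width: 0.412
gripper_force: 17.9
```

Contact: the upward force is 6.7 N. I'll open gently, then back out along the tool.

Request:
drive_tool(commands=[[[0,0,0],[0,0,0],0],[[0,0,0],[0,0,0],0.2],[[0,0,0],[0,0,0],0.35],[[0,0,0],[0,0,0],0.35],[[0,0,0],[0,0,0],0.35],[[0,0,0],[0,0,0],0.35],[[0,0,0],[0,0,-1],0.35],[[0,0,0],[0,0,-2],0.35],[[0,0,0],[0,0,-4],0.35],[[0,0,0],[0,0,-6],0.35],[[0,0,0],[0,0,-8],0.35],[[0,0,0],[0,0,-10],0.35],[[0,0,0],[0,0,-12],0.35],[[0,0,0],[0,0,-12],0.35],[[0,0,0],[0,0,-12],0.35],[[0,0,0],[0,0,-12],0.35]])

```text
clock: 16.72
position: [0.4991, -0.3087, 0.1603]
ee_rot: [0.583, 2.383, -0.212]
force: [-0.1, 0.1, -0.4]
width: 0.67
gripper_force: 0.0
```

```bash
python3 - <<'E'
from h import *
import cv2
s=readout.observe();print(s["position"],s["joints"].round(3),s["dq"].round(3),s["gripper_force"],s["width"])
a=cams.get_image("scene")[180:380,220:460];b=cams.get_image("top")[170:320,180:460]
cv2.imwrite("pics/g5.png",np.vstack([cv2.resize(a,(360,300)),cv2.resize(b,(560,300))[:,200:]]))
E
```

```text
[ 0.49905278 -0.30869685  0.16027925] [ 0.929  0.341 -0.568  2.332  2.34   0.275 -0.741] [-0.003  0.027  0.001 -0.006  0.     0.     0.001] 0.0 0.6702487607464219
```

View pics/g5.png

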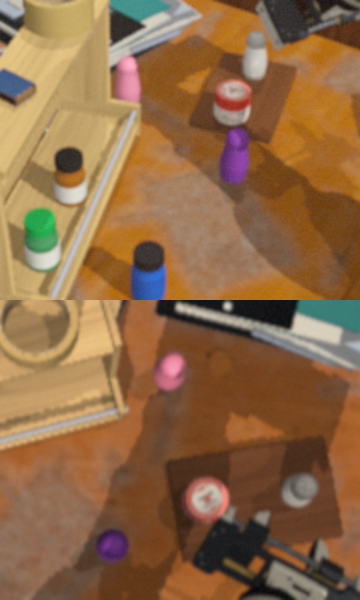

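The shaker stands upright on the board's empty end (scene crop 255,60; top crop 300,490). The gripper is clear, and the jars and pot are where they were.

```bash
python3 -c "
from cell import job
print(job.sign_off())"
```

```text
the job is handed in; nothing more can be done
None
```

The salt shaker stands upright and released on the empty end of the board, the jars and pot look unmoved in the last pictures, and the job is handed in; it took about 17 s of the 48 s, and no verdict was returned.

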